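# Set a ratchet support and seat a rolled-out module on it

### The job

First lift the ratchet column of the support stand by its head to its fifth notch above the lowest, where the head stands level with the stand's fixed rest, and no further. Then, without lifting it yet, roll the grey metal module with the upright tab along the rollers from under the instrument shelf until it meets the end stop. Lift it off by its tab and set it down gently on the stand, lengthwise and centred across the column head and the rest, seated level between the rest's two side lips; let go, and leave the other things on the bench where they are.

Things in the scene. Friction and masses are not known exactly. Their poses are not given: they have to be found in the camera images.
- stand: Fixed support stand: dark steel base plate 200 x 110 x 10 mm with a ratchet column and a fixed rest. Origin on the table; x points from the column (x = -45 mm) to the rest (x = +45 mm), roughly away from the robot; y to the left. The column's sleeve is 36 mm wide (y), 90 mm high; a spring pawl with a knob, 92 mm high, stands between sleeve and rest (x = -35 to +13 mm).
- rest (a point): Centre of the upper face of the stand's fixed rest: a crossbar 24 (x) x 104 (y) mm on a post 36 mm wide, upper face 194 mm above the table, with an upright lip at each end, 8 mm higher than the face and 92 mm apart inside. Axes as the stand's.
- seat (a point): Fixed point of the stand midway between column and rest, level with the rest's upper face (194 mm above the table): where the centre of the module's underside belongs. Axes as the stand's.
- column (a joint): Height of the ratchet column, m: 0 = bottom notch, one notch every 12 mm, so the fifth is 0.060 and the sixth 0.072; travel ends at 0.080. It starts resting at notch 0, 1 or 2. Lifting takes 4 N, up to about 12 N as a tooth passes the spring pawl, which clicks in as each notch is reached. Let go, the column drops onto the last notch passed; it cannot be lowered past it.
- column_head (a point): Centre of the upper face of the column's head: a steel block 40 (x) x 36 (y) mm, 34 mm high, flat sides; upper face 134 mm above the table at notch 0, 194 mm at the fifth. Taken by its sides that face +y and -y of the stand. Below it 10 mm or more of a 20 mm square neck shows above the sleeve.
- track: Fixed roller track, aluminium, 168 mm wide (x), 370 mm long (y), twelve free steel rollers across it. Origin on the table; +y is the rolling direction to the end stop, -x the robot's side. Roller tops 45 mm above the table, side rails (x = 74 to 84 mm on either side) to 53 mm, end plates to 72 mm. Its rear shelf posts stand at x = 122 mm, y = 0 and -200 mm.
- shelf_edge (a point): Middle of the lower front edge of the instrument shelf over the track: x = -25, y = -100, z = 243 mm in the track's frame. The shelf covers y = -220 to +20 mm and from here back to x = 140 mm, is 16 mm thick and carries an instrument up to 314 mm above the table. Axes as the track's.
- stop (a point): Middle of the end stop's face at roller-top height: x = 0, y = 147 mm, z = 45 mm in the track's frame. The module's centre is 40 mm short of it in y when it touches.
- module: Grey metal housing 130 (x) x 80 (y) x 45 mm high, 0.4 to 0.65 kg, with an upright lifting tab in the middle of its top: a plate 60 (x) x 12 (y) mm, from 45 to 90 mm above the underside. Origin at the centre of the underside, below the centre of mass. It starts on the rollers under the shelf, length across the track, its axes along the track's, centre at y = -130 to -50 mm of the track.
- spool_a: Bystander: solder wire spool 68 mm across, 60 mm high, beside the stand's +y side. Origin under its centre.
- spool_b: Bystander: solder wire spool 60 mm across, 55 mm high, behind the track. Origin under its centre.
- bottle: Bystander: bottle 50 mm across, 130 mm high, between stand and track. Origin under its centre.
- pliers: Bystander: pliers with red grips, 150 mm long, 14 mm high, lying on the robot's side of the track. Origin near its middle.
- circuit_board: Bystander: green circuit board 90 x 120 mm, up to 16 mm high, lying on the robot's side of the stand. Origin under its centre.
- sponge_tray: Bystander: black tray with a yellow sponge, 85 x 110 x 30 mm, beyond the stand and track. Origin under its centre.
- flux_tin: Bystander: flat round tin 56 mm across, 30 mm high, behind the stand's rest. Origin under its centre.
Not all that is in view belongs to the job. What is shaped like the module but brown is not meant.

How it is judged (in metres and radians):
On the way, in this order (a step that is already met when the one before it is completed fails the run):
1. the column rests at its fifth notch, its head released (value of joint column between 0.056 and 0.064 m and velocity of joint column below 0.01 m/s and contact force between stand and the fingers below 0.2 N), for 0.2 s.
2. the module stands on the rollers against the end stop (within 6 mm) (y of module in the frame of stop between -0.046 and -0.03 m and z of module in the frame of stop below 0.005 m), for 0.1 s.
At the end, for the whole second after the job is handed in: The column stands at its fifth notch (60 mm, within 4 mm) and the module rests on column head and rest, between the lips: centred within 14 mm lengthwise and 12 mm sideways, height within 5 mm, level within 0.05 rad, lengthwise along the stand within 0.15 rad (either way round), at rest and let go (value of joint column between 0.056 and 0.064 m and x of module in the frame of seat between -0.014 and 0.014 m and y of module in the frame of seat between -0.012 and 0.012 m and z of module in the frame of seat between -0.005 and 0.005 m and angle between module's own z axis and vertical below 0.05 rad and angle between the x axis of module and the x axis of stand, either way round below 0.15 rad and linear speed of module below 0.02 m/s); the robot touches nothing.
It fails at once if the column is raised past its fifth notch to the sixth (value of joint column above 0.0705 m).
It fails at once if the module is lifted off the rollers before it has come to the end stop (y of module in the frame of stop between -0.35 and -0.06 m and x of module in the frame of stop between -0.05 and 0.05 m and z of module in the frame of stop between 0.012 and 0.06 m).
It fails at once if the module is tipped by more than 0.5 rad (angle between module's own z axis and vertical above 0.5 rad).
It fails at once if the module is dropped or rammed onto the stand (faster than 0.45 m/s, a fall of about 10 mm, within 50 mm of its seat) (distance between module and seat below 0.05 m and linear speed of module above 0.45 m/s).
It fails at once if a bystander is moved by more than 30 mm (distance of any of spool_a, spool_b, bottle, pliers, circuit_board, sponge_tray, flux_tin from where it was at the start of the episode above 0.03 m).
It also fails if it takes over 61 s, if anything falls off the work surface, if the arm or the gripper's body presses on something with over 40 N, if the wrist force passes 120 N, or if a joint passes its speed limit or range.

### The arm

A 6-joint arm with a two-finger parallel gripper is mounted at the origin on the work surface. World frame = base frame: x ahead of the robot, y to its left, z up, the work surface at z = 0. Lengths are in mm, angles in rad, forces in N, time in s.
With the tool pointing down it reaches from about 250 to 800 mm from the base axis. Payload 8.5 kg.
Tool frame: the origin (TCP) lies at the very end of the fingers, on their centre line; the grasp point (between the pads) lies 19 mm behind it; z points along the fingers, y is the direction in which the jaws open and shut (so a half turn about z gives the same grasp; the last joint's range is limited). The gripper opens to 85 mm and grips with 20 to 120 N. Pads are 22 mm wide; open, the fingers measure 114 mm over their backs; the gripper's body (76 mm by 85 mm) begins 54 mm behind the grasp point. The pads swing forward as they close: fully open they stand 13 mm farther back than shut.
Start: joints at [-1.159, 0.238, -0.013, 1.319, 0, 1.571], TCP at [210.117, -481.071, 231.276] pointing down, gripper open.
Joint ranges: [-2.66, 2.66], [-1.03, 1.9], [-1.14, 1.46], [-1.82, 2.27], [-1.45, 1.34], [-3.14, 3.14]. Speed limits (rad/s): [2.22, 2.22, 2.79, 3.14, 3.14, 3.14].

### API

Orientations are given as a 3x3 rotation matrix whose columns are the frame's x, y, z axes.
In Python, from rig import robot gives the robot as it stands. Calls block until the motion is done:
- robot.move_pose(position, orientation): joint-space move of the TCP to a pose.
- robot.move_l(position, attitude=None, v=150): straight line of the TCP; attitude=None keeps the orientation; v is the mean speed in mm/s.
- robot.goto_joints(angles): joint-space move.
- robot.set_gripper(opening): finger opening in mm; the grip force is fixed at half the most; returns when the fingers have stopped.
- robot.sleep(seconds).
- robot.ik(position, orientation): joint angles nearest the present ones, or None.
- robot.get_state(): the state.
- robot.get_image(name): name is "scene" or "top"; returns a dict with "pixels" (480x640x3 uint8, red, green, blue), "range_z" (480x640 float32, mm along the optical axis (not along the pixel's ray), 0 where there is no reading), "fx", "fy", "cx", "cy" (pixels), "k1" (the pictures are not rectified: a ray, as slopes to the right and down, at radius r is drawn at 1 + k1 r^2 times it, then the intrinsics apply), "pose" (4x4, takes a point from camera to world coordinates). Camera axes: x right, y down, z forward; pixel columns grow to the right and rows downward; lengths in mm; the calibration is good to about 2 mm. A picture is of the moment at which its call begins.
A pose or a line that the arm cannot do raises robot.PlanningError and nothing moves.
- robot.hand_in(): hands the job in, once; it reports no verdict.
The state is a dict: "clock": time; "joint_positions": joint angles; "qvel": joint speeds; "joint_torque": joint torques, N m; "tool_pos": TCP position; "tcp_rot": TCP orientation; "wrist_force": force on the tool from outside, world axes, zero at the start; "wrist_torque": the same for the moment, N m; "opening": finger opening in mm.
Only numpy, scipy, OpenCV 4.12 (cv2) and the standard library are available. Lean on these libraries where they do the work, as an engineer would, in place of code of your own. Each camera call takes 0.05 s, during which the arm holds its last target.

## Working session

There is one attempt and no reset: what is moved stays moved. The work goes in short steps, each a Python script; the robot and the scene stay as the last script left them, time stands still between calls to the robot, and variables do not carry over. Pictures are saved under pics/ and viewed, and the job is handed in when it is done.

```bash
ls; mkdir -p pics; cat > h.py <<'E'
import numpy as np, cv2
from rig import robot
def pts(im):
    h,w=im["range_z"].shape
    u,v=np.meshgrid(np.arange(w),np.arange(h))
    K=np.array([[im["fx"],0,im["cx"]],[0,im["fy"],im["cy"]],[0,0,1.]])
    p=cv2.undistortPoints(np.stack([u,v],-1).reshape(-1,1,2).astype(np.float64),K,np.array([im["k1"],0,0,0.])).reshape(h,w,2)
    z=im["range_z"].astype(float)
    c=np.stack([p[...,0]*z,p[...,1]*z,z,np.ones_like(z)],-1)
    P=(c@np.array(im["pose"]).T)[...,:3]
    P[z==0]=np.nan
    return P
E
python3 - <<'E'
from h import *
for n in("scene","top"):
    im=robot.get_image(n)
    cv2.imwrite(f"pics/{n}0.png",im["pixels"][...,::-1])
    np.savez(f"{n}0.npz",P=pts(im),rgb=im["pixels"])
    print(n,np.round(im["pose"],3).tolist(),im["fx"],im["k1"])
s=robot.get_state();print({k:np.round(v,3) for k,v in s.items()})
E
```

```text
pics
scene [[0.169, 0.794, -0.584, 1185.056], [0.986, -0.132, 0.107, -133.049], [0.008, -0.594, -0.805, 1046.493], [0.0, 0.0, 0.0, 1.0]] 441.3926415712376 -0.03055776014415495
top [[-0.009, -0.994, 0.107, 377.949], [-1.0, 0.007, -0.019, 21.804], [0.018, -0.108, -0.994, 1480.644], [0.0, 0.0, 0.0, 1.0]] 558.868248478 -0.09031335415250226
{'clock': np.float64(0.1), 'joint_positions': array([-1.159,  0.239, -0.014,  1.319,  0.   ,  1.571]), 'qvel': array([ 0.   , -0.002,  0.002,  0.   ,  0.   ,  0.   ]), 'joint_torque': array([ 2.0000e-03, -5.3972e+01,  3.4700e+01,  1.3000e-02,  0.0000e+00,
        0.0000e+00]), 'tool_pos': array([ 209.996, -480.779,  230.748]), 'tcp_rot': array([[ 0.916,  0.4  , -0.001],
       [ 0.4  , -0.916,  0.001],
       [ 0.   , -0.001, -1.   ]]), 'wrist_force': array([-0.341, -0.395,  0.869]), 'wrist_torque': array([ 0.024, -0.016, -0.028]), 'opening': np.float64(85.893)}
```

View pics/scene0.png

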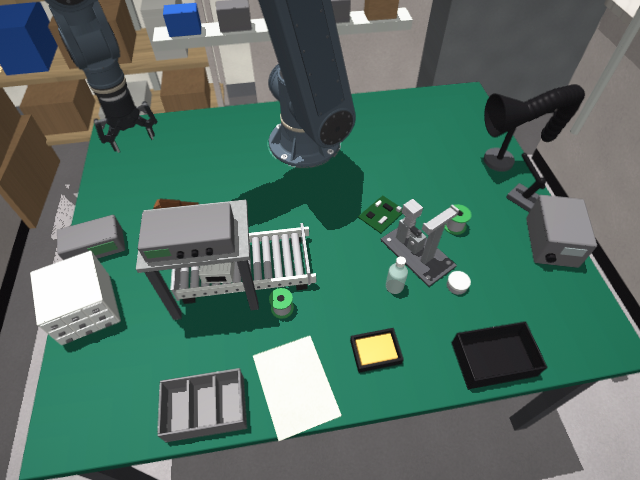

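View pics/top0.png

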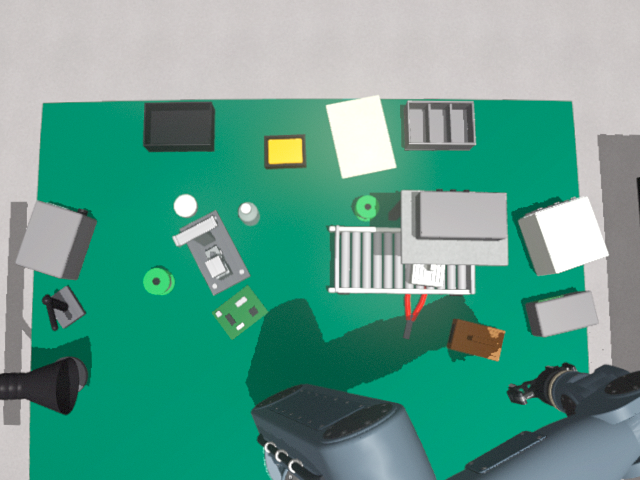

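```bash
python3 - <<'E'
from h import *
d=np.load("top0.npz");P=d["P"];rgb=d["rgb"][...,::-1]
e=np.load("scene0.npz");Q=e["P"];r2=e["rgb"][...,::-1]
a=cv2.resize(rgb[190:350,150:290],None,fx=2.8,fy=2.8,interpolation=2)
b=cv2.resize(rgb[180:370,320:540],None,fx=2.3,fy=2.3,interpolation=2)
H=440
a=cv2.resize(a,(385,440));b=cv2.resize(b,(415,360));b=cv2.copyMakeBorder(b,0,80,0,0,0)
cv2.imwrite("pics/c1.png",np.hstack([a,b]))
c=cv2.resize(r2[190:330,130:340],None,fx=1.9,fy=1.9,interpolation=2); f=cv2.resize(r2[180:300,350:490],None,fx=2.7,fy=2.7,interpolation=2)
h=max(c.shape[0],f.shape[0]);c=cv2.copyMakeBorder(c,0,h-c.shape[0],0,0,0);f=cv2.copyMakeBorder(f,0,h-f.shape[0],0,0,0)
cv2.imwrite("pics/c2.png",np.hstack([c,f]))
for n,(u,v) in dict(rest=(195,230),head=(215,265),base=(230,280),rollerL=(345,270),rail=(360,291),mod=(428,272),shelf=(409,230),table=(300,200),brown=(490,340)).items(): print(n,np.round(P[v,u],1))
for n,(u,v) in dict(mod=(213,281),head=(411,207),rest=(441,222),spoolb=(282,296)).items(): print(n,np.round(Q[v,u],1))
E
```

```text
rest [553.6 269.  195.1]
head [474.5 227.3 158.9]
base [445.8 211.    7. ]
rollerL [467.6 -89.6  44.2]
rail [ 412.9 -126.1   57.7]
mod [ 457.8 -294.5   91.7]
shelf [ 542.4 -217.5  254.6]
table [659.1  25.2   3.1]
brown [ 286.2 -446.4   93.4]
mod [ 557.4 -316.1   58.1]
head [479.3 221.6 160. ]
rest [565.7 267.8 194.2]
spoolb [ 630.9 -144.4   58.8]
```

View pics/c1.png

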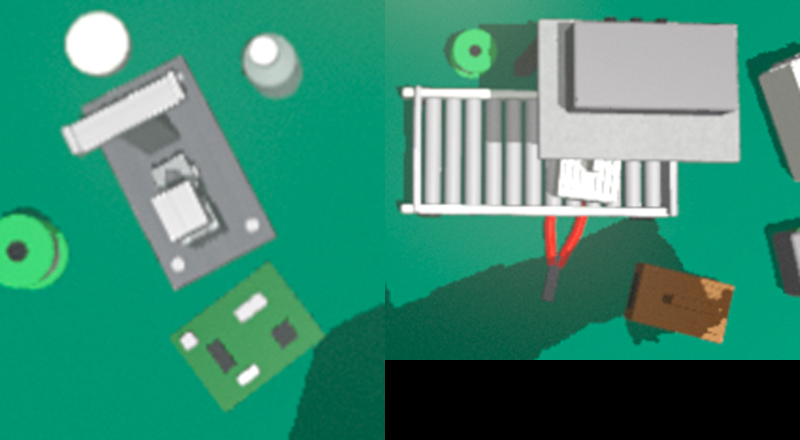

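View pics/c2.png

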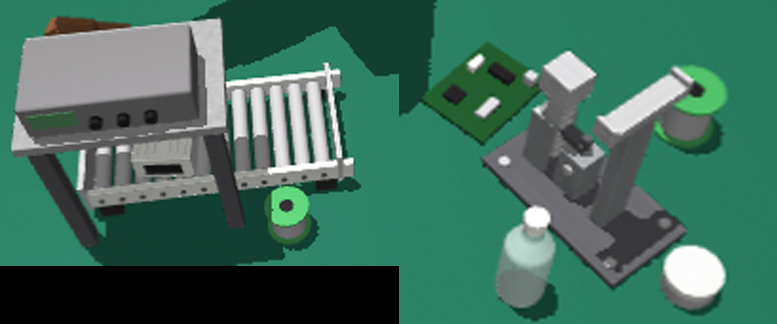

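```bash
cat > fit.py <<'E'
from h import *
def rect(p):
    r=cv2.minAreaRect(p[:,:2].astype(np.float32)); return np.round(r[0],1),np.round(r[1],1),round(r[2],2)
E
python3 - <<'E'
from fit import *
for n in("top0","scene0"):
    d=np.load(n+".npz");P=d["P"].reshape(-1,3);P=P[~np.isnan(P[:,0])]
    t=P[(P[:,0]>640)&(P[:,0]<680)&(P[:,1]>-50)&(P[:,1]<60)]
    print(n,"table",np.median(t[:,2]))
    S=P[(abs(P[:,0]-510)<120)&(abs(P[:,1]-245)<120)]
    def sel(z0,z1,x0,x1,y0,y1,S=P): return S[(S[:,2]>z0)&(S[:,2]<z1)&(S[:,0]>x0)&(S[:,0]<x1)&(S[:,1]>y0)&(S[:,1]<y1)]
    r=sel(188,210,520,610,200,340); print("rest",len(r),rect(r),np.median(r[:,2]), r[:,2].max())
    h=sel(150,170,440,515,190,260); print("head",len(h),rect(h),np.percentile(h[:,2],[5,50,95]),h[:,:2].mean(0))
    b=sel(6,16,380,630,150,330)
    m=b; print("base",len(b))
    rl=sel(62,85,380,600,-110,-40); print("endplate",len(rl),rect(rl) if len(rl)>4 else 0,np.median(rl[:,2]))
    rl=sel(48,60,380,440,-440,-30); print("front rail",len(rl),rect(rl),np.median(rl[:,2]))
    rl=sel(48,60,545,610,-440,-30); print("rear rail",len(rl),rect(rl),np.median(rl[:,2]))
    sh=sel(250,330,380,700,-460,-150); print("shelf",len(sh),rect(sh),sh.min(0),sh.max(0))
    m=sel(85,98,380,500,-420,-180); print("tab?",len(m),rect(m) if len(m)>4 else 0,m.min(0),m.max(0))
    ro=sel(38,50,440,540,-170,-60);print("roller",np.percentile(ro[:,2],[50,90,98]))
E
```

```text
top0 table -0.5769811962811673
rest 442 (array([551.3, 269.5]), array([ 24.9, 107. ]), 25.6) 193.64710635495987 205.15653617316502
head 262 (array([472.4, 227.7]), array([40.5, 36.9]), 27.55) [152.51765671 157.38338065 162.00446296] [472.26821118 227.25159596]
base 1811
endplate 209 (array([497.1, -68.9]), array([  8.4, 168. ]), 89.06) 71.90577154389916
front rail 584 (array([ 424., -229.]), array([363.4,  33.8]), 89.2) 52.67322289183187
rear rail 287 (array([ 578.5, -141.4]), array([179.7,  62.6]), 89.66) 52.730330264063696
shelf 7727 (array([ 548.4, -318.9]), array([242.4, 165.5]), 88.4) [ 462.65796122 -440.57188649  250.10113996] [ 630.72836123 -196.18448096  321.5930396 ]
tab? 584 (array([ 454.1, -293.6]), array([81.4, 55.3]), 82.87) [ 422.40757651 -336.28755798   85.00491485] [ 478.65627504 -250.32964808   97.76783633]
roller [43.30028176 47.309524   49.07785493]
scene0 table 0.8817884238894749
rest 389 (array([554.4, 269.8]), array([ 26.3, 106.7]), 27.35) 194.40908068630563 205.9308547025487
head 190 (array([474.5, 228.3]), array([41.4, 39.3]), 29.85) [152.13005145 158.15645274 161.11735077] [476.88270073 227.06064404]
base 1483
endplate 165 (array([498.5, -66.8]), array([  8.3, 168.8]), 88.54) 72.22338887884109
front rail 239 (array([ 425.3, -130.6]), array([168.7,  29.1]), 89.32) 53.02220465040921
rear rail 683 (array([ 577.6, -234.6]), array([367.3,  64.3]), 89.9) 53.147268498948165
shelf 6615 (array([ 550. , -319.2]), array([240.3, 169.7]), 88.62) [ 464.02370203 -440.78595922  250.00211094] [ 636.50105737 -197.69537516  320.50385214]Traceback (most recent call last):
  File "<stdin>", line 16, in <module>
    return umr_minimum(a, axis, None, out, keepdims, initial, where)
ValueError: zero-size array to reduction operation minimum which has no identity
```

```bash
cat >> h.py <<'E'
from scipy.spatial.transform import Rotation as R
sa=np.deg2rad(27.4); S0=np.array([513.2,248.9,0]); SR=R.from_euler('z',sa).as_matrix()
ta=np.deg2rad(-1.3); T0=np.array([494.4,-218.9,0]); TR=R.from_euler('z',ta).as_matrix()
def stand(x,y,z): return S0+SR@np.array([x,y,z])
def track(x,y,z): return T0+TR@np.array([x,y,z])
def ori(fr,p,flip=1):
    """tool z in frame fr: pitch p below horizontal along +x; jaws along frame y"""
    z=np.array([np.cos(p),0,-np.sin(p)]); y=np.array([0,flip,0.]); x=np.cross(y,z)
    return fr@np.stack([x,y,z],1)
def tcp(g,O): return np.array(g)+19*O[:,2]   # grasp point -> TCP
E
python3 - <<'E'
from h import *
d=np.load("top0.npz");P=d["P"];
m=(P[...,2]>84)&(P[...,2]<99)&(P[...,0]>425)&(P[...,0]<462)&(P[...,1]>-400)&(P[...,1]<-200)
t=(P[m]-T0)@TR
print("module top in track", np.percentile(t,[1,3,50,97,99],axis=0).round(1))
for k in range(-65,-35,8):
    q=t[(t[:,0]>k)&(t[:,0]<k+8)]
    if len(q)>3: print(k,q[:,1].min(),q[:,1].max())
e=np.load("scene0.npz");P=e["P"]
m=(P[...,2]>56)&(P[...,2]<140)&(P[...,0]>500)&(P[...,0]<565)&(P[...,1]>-400)&(P[...,1]<-210)
t=(P[m]-T0)@TR; print("scene",m.sum(),np.percentile(t,[1,5,50,95,99],axis=0).round(1))
def tr(n,p,O):
    q=robot.ik(p,O); print(n,np.round(p,0),None if q is None else np.round(q,2)); 
D=np.pi/2
for f in(1,-1):
    tr("head",tcp(stand(-45,0,141),ori(SR,D,f)),ori(SR,D,f))
    tr("place",tcp(stand(0,0,265),ori(SR,D,f)),ori(SR,D,f))
    tr("stopvert",tcp(track(0,107,115),ori(TR,D,f)),ori(TR,D,f))
    for p in(35,45,55,62):
        O=ori(TR,np.deg2rad(p),f)
        for x in(-20,):
          for y in(-75,0,50,107): tr((f,p,x,y),tcp(track(x,y,118),O),O)
E
```

```text
module top in track [[ -67.1 -114.4   84.6]
 [ -64.9 -113.    85.4]
 [ -47.8  -76.1   90.5]
 [ -32.2  -36.7   96.2]
 [ -31.9  -34.7   97.2]]
-65 -113.01803144783582 -32.81221389767057
-57 -113.9482276492009 -33.21795594928427
-49 -115.38164917226821 -34.60529188714031
-41 -115.68570155403823 -35.99393974255448
scene 585 [[  27.3 -125.3   57. ]
 [  36.2 -122.    60.1]
 [  59.1  -81.6   88.8]
 [  68.6  -45.9   94.1]
 [  69.5  -43.3   96. ]]
head [473. 228. 122.] [ 0.45  0.3  -0.22  1.05  0.   -0.03]
place [513. 249. 246.] [ 0.45  0.31  0.13  1.39  0.   -0.03]
stopvert [ 497. -112.   96.] [-0.22  0.3  -0.3   0.98  0.   -0.2 ]
(1, 35, -20, -75) [ 488. -294.  107.] [-0.88  0.23 -1.02 -0.43  0.67 -0.59]
(1, 35, -20, 0) [ 490. -219.  107.] None
(1, 35, -20, 50) [ 491. -169.  107.] None
(1, 35, -20, 107) [ 492. -112.  107.] None
(1, 45, -20, -75) [ 486. -294.  105.] [-0.82  0.15 -0.87 -0.06  0.53 -0.63]
(1, 45, -20, 0) [ 488. -219.  105.] [-0.67  0.08 -0.99 -0.17  0.44 -0.49]
(1, 45, -20, 50) [ 489. -169.  105.] [-0.54  0.04 -1.06 -0.24  0.36 -0.38]
(1, 45, -20, 107) [ 490. -112.  105.] [-0.
[... 1238 characters left out ...]
  0.36  2.76]
(-1, 45, -20, 107) [ 490. -112.  105.] [-0.37  0.   -1.11 -0.3   0.24  2.89]
(-1, 55, -20, -75) [ 484. -294.  102.] [-0.76  0.14 -0.72  0.23  0.39  2.51]
(-1, 55, -20, 0) [ 485. -219.  102.] [-0.61  0.07 -0.83  0.15  0.32  2.65]
(-1, 55, -20, 50) [ 486. -169.  102.] [-0.49  0.02 -0.88  0.11  0.26  2.75]
(-1, 55, -20, 107) [ 488. -112.  102.] [-0.33 -0.02 -0.93  0.07  0.18  2.89]
(-1, 62, -20, -75) [ 482. -294.  101.] [-0.71  0.16 -0.61  0.41  0.3   2.51]
(-1, 62, -20, 0) [ 483. -219.  101.] [-0.57  0.09 -0.71  0.34  0.24  2.65]
(-1, 62, -20, 50) [ 484. -169.  101.] [-0.45  0.05 -0.76  0.31  0.2   2.76]
(-1, 62, -20, 107) [ 486. -112.  101.] [-0.31  0.01 -0.81  0.28  0.13  2.89]
```

```bash
python3 - <<'E'
from h import *
D=np.pi/2;O=ori(SR,D)
def st(m):
    s=robot.get_state();print(m,round(float(s["clock"]),2),np.round(s["tool_pos"],1),np.round(s["wrist_force"],1),round(float(s["opening"]),1))
robot.move_pose([334,-103,300],O);st("wp")
robot.move_pose(tcp(stand(-45,0,215),O),O);st("above")
im=robot.get_image("top");cv2.imwrite("pics/top1.png",im["pixels"][150:330,130:370,::-1].repeat(3,0).repeat(3,1))
robot.move_l(tcp(stand(-45,0,141),O),v=60);st("at head")
E
```

```text
wp 2.12 [ 334.  -103.2  299.9] [ 0.4  0.7 -0.1] 85.4
above 3.52 [473.4 227.3 196.4] [-0.1  0.2 -0.4] 85.5
at head 4.95 [473.5 228.3 122.4] [ 0.  -0.2  0. ] 85.1
```

```bash
python3 - <<'E'
from h import *
im=robot.get_image("scene");cv2.imwrite("pics/sc2.png",cv2.resize(im["pixels"][150:310,340:520,::-1],None,fx=3.5,fy=3.5,interpolation=2))
E
```

```text
(no output)
```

View pics/sc2.png

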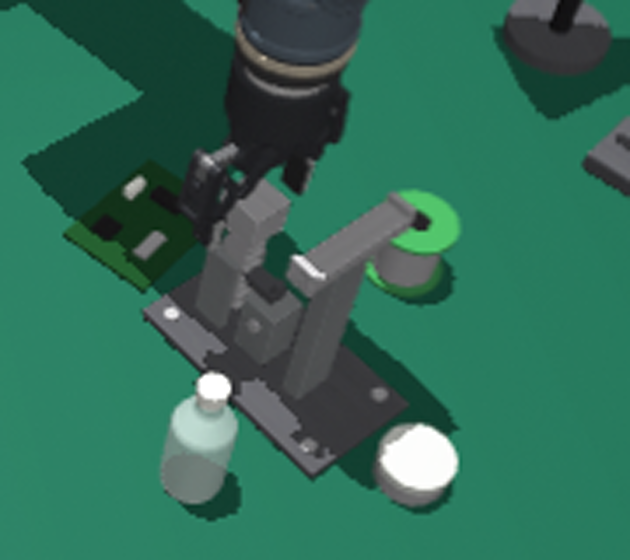

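The picture shows the open fingers straddling the column head (crop pixel ~(262,215)). Both cameras put the head at about 158 mm, so the column is at notch 2 and needs 36 mm of lift.

```bash
python3 - <<'E'
from h import *
def st(m):
    s=robot.get_state();print(m,round(float(s["clock"]),2),np.round(s["tool_pos"],1),np.round(s["wrist_force"],1),round(float(s["opening"]),1));return s
robot.set_gripper(30);s=st("closed")
p=np.array(s["tool_pos"])
z0=p[2]
for dz in (6,14,18,26,30,36,38.5):
    robot.move_l([p[0],p[1],z0+dz],v=35);st(dz)
E
```

```text
closed 5.51 [473.1 228.7 122.3] [-2.6  3.   5.2] 35.1
6 5.84 [473.  228.7 128.4] [ 0.3  2.9 -2.3] 35.3
14 6.22 [473.  228.7 136.5] [ 0.4  3.6 -4.7] 35.2
18 6.48 [473.  228.7 140.6] [-1.   3.8 -1.7] 35.4
26 6.86 [473.  228.7 148.5] [-0.4  3.9 -3.6] 35.4
30 7.12 [473.  228.7 152.6] [-1.2  2.6 -2.4] 35.2
36 7.45 [473.  228.7 158.6] [-1.9  3.7 -3.2] 35.3
38.5 7.7 [473.  228.7 160.9] [-1.   3.8 -4.3] 35.4
```

```bash
python3 - <<'E'
from h import *
im=robot.get_image("scene");P=pts(im)
q=(P-S0)@SR
m=(abs(q[...,0]+45)<22)&(abs(q[...,1])<16)&(q[...,2]>150)&(q[...,2]<215)
print(m.sum(),np.percentile(q[m][:,2],[5,25,50,75,95]).round(1))
m=(abs(q[...,0]-45)<10)&(abs(q[...,1])<44)&(q[...,2]>170)&(q[...,2]<215)
print("rest",np.median(q[m][:,2]))
cv2.imwrite("pics/sc3.png",cv2.resize(im["pixels"][150:310,340:520,::-1],None,fx=3.5,fy=3.5,interpolation=2))
E
```

```text
136 [165.6 181.4 195.2 197.4 199.2]
rest 194.68964660182314
```

View pics/sc3.png

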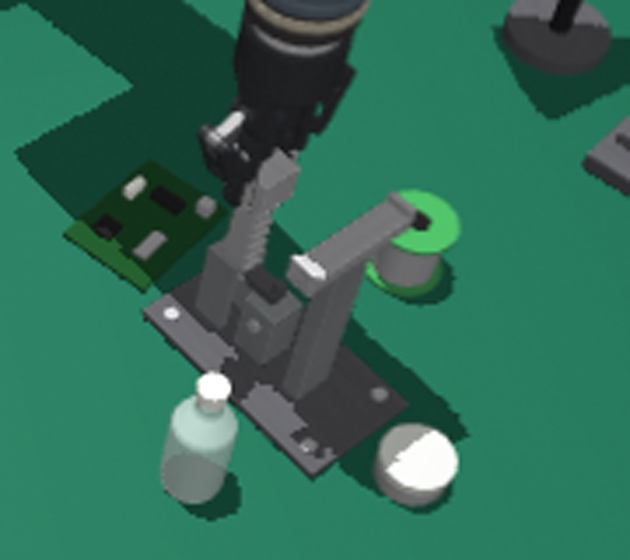

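The head is held at about 197 mm, just past the fifth notch and level with the rest. Now I'll release it and check.

```bash
python3 - <<'E'
from h import *
def st(m):
    s=robot.get_state();print(m,round(float(s["clock"]),2),np.round(s["tool_pos"],1),np.round(s["wrist_force"],1),round(float(s["opening"]),1));return s
robot.set_gripper(80);s=st("open")
p=np.array(s["tool_pos"]);robot.move_l([p[0],p[1],p[2]+75],v=150)
robot.move_pose(stand(-170,0,300),ori(SR,np.pi/2));st("away")
im=robot.get_image("scene");
cv2.imwrite("pics/sc4.png",cv2.resize(im["pixels"][150:310,340:520,::-1],None,fx=3.5,fy=3.5,interpolation=2))
for im in(im,robot.get_image("top")):
    q=(pts(im)-S0)@SR
    m=(abs(q[...,0]+45)<18)&(abs(q[...,1])<16)&(q[...,2]>150)&(q[...,2]<215)
    n=m&(q[...,2]>185)
    print(m.sum(),np.percentile(q[m][:,2],[25,50,75,95]).round(1), cv2.minAreaRect(q[n][:,:2].astype(np.float32)))
    n=(abs(q[...,0]-45)<25)&(abs(q[...,1])<70)&(q[...,2]>185)&(q[...,2]<215)
    print("rest",np.median(q[n][:,2]),cv2.minAreaRect(q[n][:,:2].astype(np.float32)))
    n=(abs(q[...,0]+45)<35)&(abs(q[...,1])<30)&(q[...,2]>185)&(q[...,2]<215)
    print("head",np.median(q[n][:,2]),cv2.minAreaRect(q[n][:,:2].astype(np.float32)))
E
```

```text
open 8.26 [473.2 228.6 160.9] [ 0.5 -0.8  0.6] 80.3
away 9.53 [362.1 170.5 299.7] [-0.2  0.4 -0.5] 80.0
142 [192.9 194.2 195.5 196.6] ((-45.03114318847656, 0.08401679992675781), (31.968374252319336, 35.460445404052734), 89.5897216796875)
rest 194.6640755432823 ((46.447357177734375, 0.07135391235351562), (107.08049774169922, 26.060169219970703), 89.77134704589844)
head 194.03010520825774 ((-43.51518630981445, -0.9572544097900391), (37.90194320678711, 42.33035659790039), 89.1819076538086)
190 [191.8 193.7 195.4 198.4] ((-44.95380401611328, 0.1754932403564453), (31.537853240966797, 35.42412185668945), 89.81888580322266)
rest 193.4841145356521 ((43.602691650390625, 0.8399848937988281), (105.83369445800781, 25.66594886779785), 88.04386901855469)
head 193.49273634675512 ((-45.970863342285156, -0.39246559143066406), (40.39884567260742, 36.10716247558594), 0.5533624887466431)
```

View pics/sc4.png

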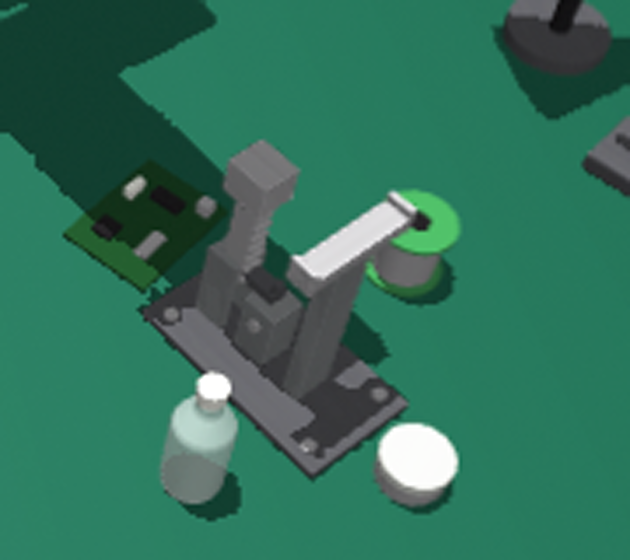

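Picture: the released head at crop (262,170) stands level with the rest at (350,240). Both cameras read about 194 mm for each, so the column is at notch 5.

The possible modules in the first top view are:
- grey box with a white label on the rollers, (428,272)
- brown block, (477,340)
- grey instrument on the shelf, (460,215)
- grey device, (560,313)

I choose the one on the rollers at (428,272), which the crop confirmed is grey. Next I'll approach its tab at a tilt, under the shelf edge.

```bash
python3 - <<'E'
from h import *
def st(m):
    s=robot.get_state();print(m,round(float(s["clock"]),2),np.round(s["tool_pos"],1),np.round(s["wrist_force"],1),round(float(s["opening"]),1));return s
O=ori(TR,np.deg2rad(45))
g=tcp(track(-14,-76,120),O)
robot.set_gripper(62)
robot.move_pose(g-150*O[:,2],O);st("pre")
robot.move_l(g-60*O[:,2],v=120);st("near")
for n in("scene","top"):
    im=robot.get_image(n)
    c=im["pixels"][170:330,110:340,::-1] if n=="scene" else im["pixels"][180:340,320:550,::-1]
    cv2.imwrite(f"pics/{n}5.png",cv2.resize(c,None,fx=3.4,fy=3.4,interpolation=2))
E
```

```text
pre 11.77 [ 386.5 -292.2  212.9] [-0.5  0.8 -0. ] 62.3
near 12.67 [ 449.8 -293.7  149.3] [-0.8 -0.9  0.3] 62.1
```

View pics/scene5.png

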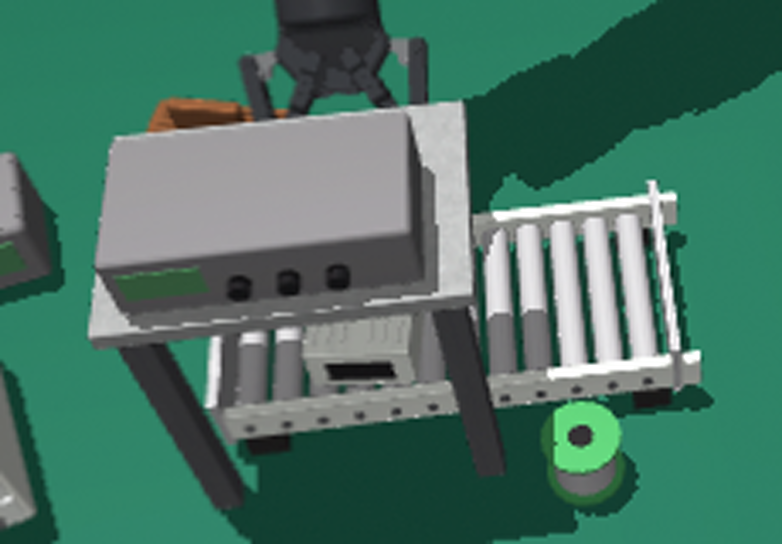

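View pics/top5.png

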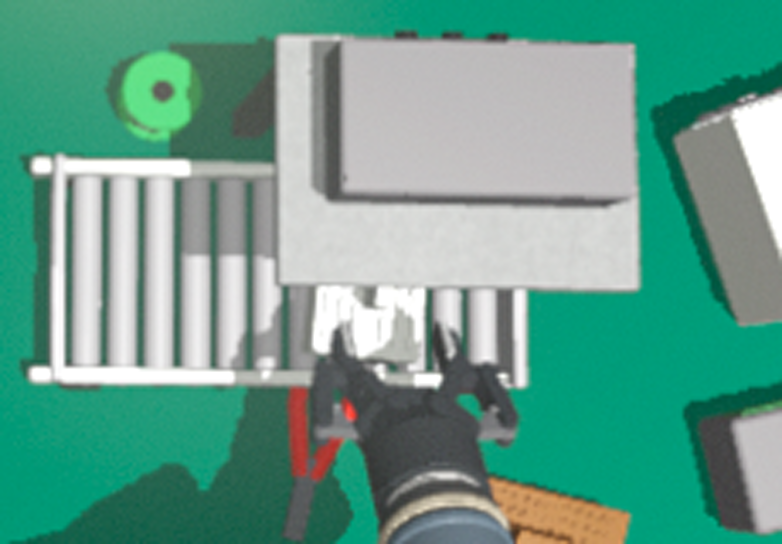

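The open fingers, at top crop (340,330) and (445,330), straddle the tab, which shows at about (372,295) just in front of the shelf edge. Next I'll go in, grip and roll.

```bash
python3 - <<'E'
from h import *
def st(m):
    s=robot.get_state();print(m,round(float(s["clock"]),2),np.round(s["tool_pos"],1),np.round(s["wrist_force"],1),round(float(s["opening"]),1));return s
O=ori(TR,np.deg2rad(45))
g=tcp(track(-14,-76,120),O)
robot.move_l(g,v=70);s=st("in")
if np.abs(s["wrist_force"]).max()<8:
    robot.set_gripper(6);st("gripped")
    for n in("scene","top"):
        im=robot.get_image(n)
        c=im["pixels"][170:330,110:340,::-1] if n=="scene" else im["pixels"][180:340,320:550,::-1]
        cv2.imwrite(f"pics/{n}6.png",cv2.resize(c,None,fx=3.4,fy=3.4,interpolation=2))
E
```

```text
in 13.78 [ 492.  -294.9  106.7] [-0.5 -0.2 -1. ] 62.0
gripped 14.28 [ 492.3 -295.1  107. ] [-2.2 -0.5  3.7] 11.3
```

View pics/top6.png

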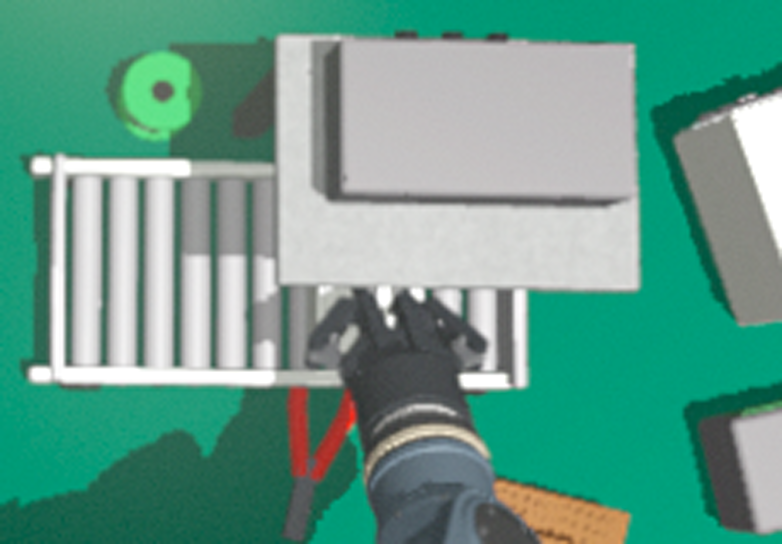

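```bash
python3 - <<'E'
from h import *
def st(m):
    s=robot.get_state();print(m,round(float(s["clock"]),2),np.round(s["tool_pos"],1),np.round(TR.T@(np.array(s["tool_pos"])-T0),1),np.round(s["wrist_force"],1),round(float(s["opening"]),1));return s
s=st("0"); q=TR.T@(np.array(s["tool_pos"])-T0)
for y in(-60,20,90,101):
    robot.move_l(track(q[0],y,q[2]),v=90 if y>-60 and y<100 else 40);st(y)
base=np.array(st("b")["wrist_force"])
for y in np.arange(103,114,1.5):
    robot.move_l(track(q[0],y,q[2]),v=20); s=st(y)
    if abs((np.array(s["wrist_force"])-base)[1])>6: break
for n in("scene","top"):
    im=robot.get_image(n)
    c=im["pixels"][170:330,110:340,::-1] if n=="scene" else im["pixels"][180:340,320:550,::-1]
    cv2.imwrite(f"pics/{n}7.png",cv2.resize(c,None,fx=3.4,fy=3.4,interpolation=2))
E
```

```text
0 14.38 [ 492.3 -295.1  106.9] [ -0.4 -76.2 106.9] [-1.9  0.2  5.3] 11.4
-60 14.93 [ 492.7 -278.4  106.9] [ -0.4 -59.5 106.9] [-1.6  0.4  3.4] 11.3
20 15.97 [ 494.4 -199.   106.9] [ -0.5  19.9 106.9] [-2.1  0.8  3.9] 11.3
90 16.9 [ 496.  -129.   106.9] [ -0.4  90.  106.9] [-0.7  0.9  3.1] 11.4
101 17.32 [ 496.3 -117.6  106.9] [ -0.4 101.3 106.9] [-0.2  0.2  2. ] 10.8
b 17.32 [ 496.3 -117.6  106.9] [ -0.4 101.3 106.9] [-0.2  0.2  2. ] 10.8
103.0 17.57 [ 496.3 -115.8  106.9] [ -0.4 103.1 106.9] [0.7 0.5 1.1] 10.9
104.5 17.82 [ 496.4 -114.4  106.9] [ -0.4 104.5 106.9] [ 1.1 -0.5  0.6] 11.2
106.0 18.07 [ 496.4 -112.8  106.9] [ -0.4 106.1 106.9] [0.4 0.5 1.7] 11.2
107.5 18.32 [ 496.4 -111.3  106.9] [ -0.4 107.6 106.9] [ 0.5  0.6 -0.7] 11.2
109.0 18.57 [ 496.5 -109.8  106.9] [ -0.4 109.1 106.9] [1.1 0.4 0.2] 11.0
110.5 18.82 [ 496.5 -109.5  107. ] [ -0.4 109.5 107. ] [-0.9 -6.  -0.1] 10.9
```

View pics/top7.png

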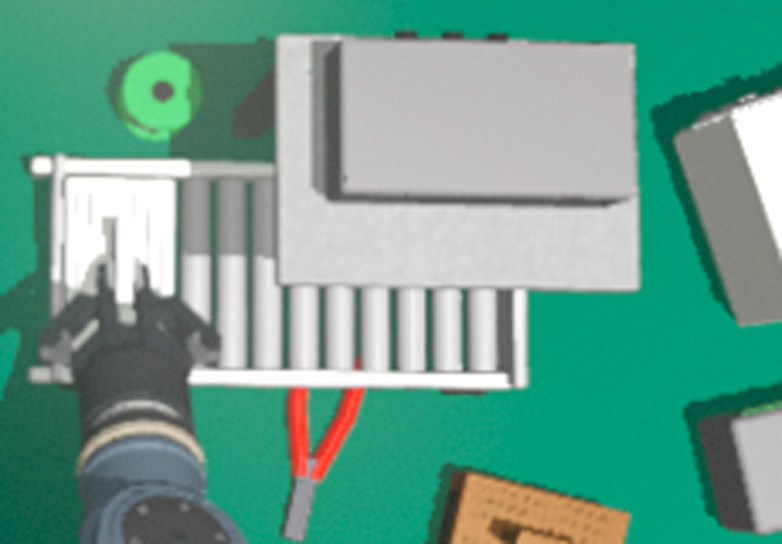

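View pics/scene7.png

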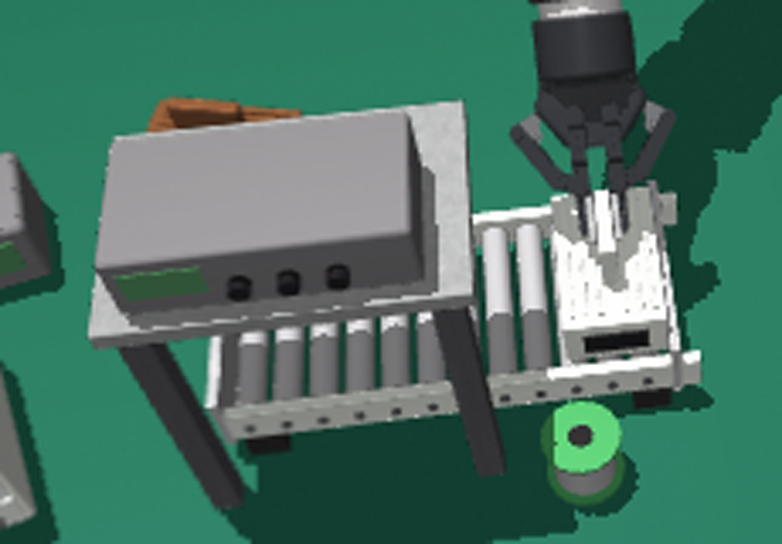

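The module now sits against the end stop, at top crop (120,245), with contact felt at track y = 109.5. I'll release, back off and measure it for the vertical grasp.

```bash
python3 - <<'E'
from h import *
def st(m):
    s=robot.get_state();print(m,round(float(s["clock"]),2),np.round(s["tool_pos"],1),np.round(s["wrist_force"],1),round(float(s["opening"]),1));return s
O=ori(TR,np.deg2rad(45))
robot.set_gripper(55);s=st("open");p=np.array(s["tool_pos"])
robot.move_l(p-110*O[:,2],v=180)
OV=ori(TR,np.pi/2)
robot.move_pose(track(-150,107,260),OV);st("away")
for n in("scene","top"):
    im=robot.get_image(n);P=pts(im);q=(P-T0)@TR
    c=im["pixels"][170:330,110:340,::-1] if n=="scene" else im["pixels"][180:340,320:550,::-1]
    cv2.imwrite(f"pics/{n}8.png",cv2.resize(c,None,fx=3.4,fy=3.4,interpolation=2))
    for nm,z0,z1 in(("top",83,98),("tab",118,145)):
        m=(q[...,2]>z0)&(q[...,2]<z1)&(abs(q[...,0])<85)&(q[...,1]>50)&(q[...,1]<170)
        r=cv2.minAreaRect(q[m][:,:2].astype(np.float32))
        print(n,nm,m.sum(),np.round(r[0],1),np.round(r[1],1),round(r[2],1),np.median(q[m],axis=0).round(1))
E
```

```text
open 19.42 [ 496.5 -108.3  106.9] [-0.8  0.3 -0. ] 54.8
away 21.27 [ 347.  -108.3  258.7] [-0.8  0.3  0.7] 55.2
scene top 1101 [  1.  107.7] [ 80.  133.3] 89.7 [ 12.5 106.4  91.1]
scene tab 106 [  2.4 107.9] [12. 60.] 89.8 [  6.8 107.6 135.6]
top top 1507 [ -1.3 106.7] [ 80.3 131.8] 89.8 [ -2.4 109.8  90.1]
top tab 138 [ -0.8 107.2] [11.9 59.3] 89.9 [ -1.9 106.8 134.1]
```

View pics/top8.png

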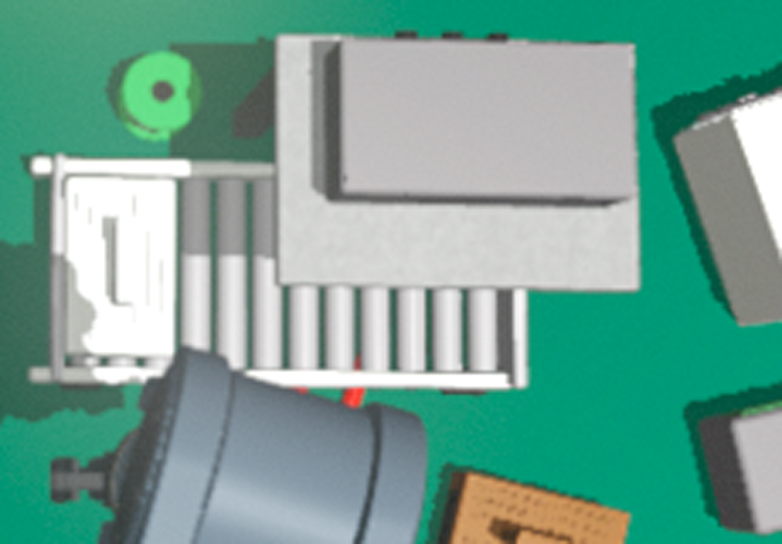

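```bash
python3 - <<'E'
from h import *
def st(m):
    s=robot.get_state();print(m,round(float(s["clock"]),2),np.round(s["tool_pos"],1),np.round(s["wrist_force"],1),round(float(s["opening"]),1));return s
OV=ori(TR,np.pi/2)
robot.move_pose(track(0.3,107.3,190),OV);st("above")
robot.move_l(track(0.3,107.3,98),v=90);st("down")
robot.set_gripper(6);s=st("grip")
robot.move_l(track(0.3,107.3,104),v=25);st("lift6")
robot.move_l(track(0.3,106,180),v=100);st("lift")
im=robot.get_image("scene")
cv2.imwrite("pics/scene9.png",cv2.resize(im["pixels"][130:330,170:400,::-1],None,fx=3,fy=3,interpolation=2))
E
```

```text
above 22.07 [ 496.3 -111.6  189.8] [ 0.2  0.2 -0.3] 54.7
down 23.25 [ 497.5 -111.7   98.5] [ 0.3 -0.   0.3] 54.7
grip 23.71 [ 497.3 -111.7   98.3] [-0.7 -0.1  4.3] 11.4
lift6 24.1 [ 497.  -111.6  103.8] [ 0.2 -0.3 -4.7] 11.3
lift 25.01 [ 496.7 -112.8  179.4] [-0.1  0.3 -4.3] 11.1
```

View pics/scene9.png

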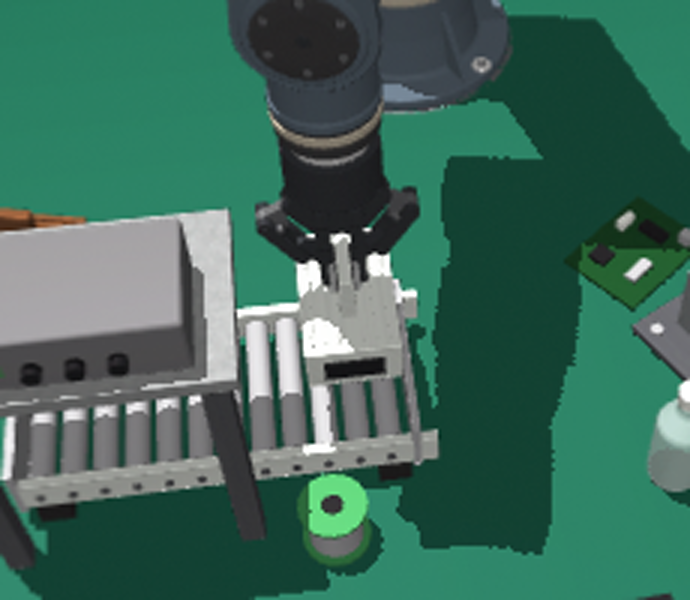

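The grey module hangs level from the fingers, crop (345,320), clear of the rollers. Now I'll carry it above the stand and measure it there.

```bash
python3 - <<'E'
from h import *
def st(m):
    s=robot.get_state();print(m,round(float(s["clock"]),2),np.round(s["tool_pos"],1),np.round(s["wrist_force"],1),round(float(s["opening"]),1));return s
O=ori(SR,np.pi/2)
robot.move_l(track(0.3,106,325),v=150)
robot.move_l(stand(0,0,325),attitude=O,v=170);st("over")
robot.move_l(stand(0,0,280),v=80);st("hover")
robot.sleep(0.3)
for n in("scene","top"):
    im=robot.get_image(n);P=pts(im);q=(P-S0)@SR
    c=im["pixels"][120:310,340:540,::-1] if n=="scene" else im["pixels"][150:330,130:330,::-1]
    cv2.imwrite(f"pics/{n}10.png",cv2.resize(c,None,fx=3.1,fy=3.1,interpolation=2))
    for nm,z0,z1 in(("top",262,279),("under/all",224,279)):
        m=(q[...,2]>z0)&(q[...,2]<z1)&(abs(q[...,0])<85)&(abs(q[...,1])<60)
        if m.sum()<5: continue
        r=cv2.minAreaRect(q[m][:,:2].astype(np.float32))
        print(n,nm,m.sum(),np.round(r[0],1),np.round(r[1],1),round(r[2],1),np.percentile(q[m][:,2],[5,50,95]).round(1))
E
```

```text
over 28.46 [513.3 248.3 325.1] [ 0.2  0.2 -4.6] 11.4
hover 29.17 [513.4 248.9 280.4] [ 0.9  0.6 -4.4] 11.4
scene top 1112 [ 0.9 -1.4] [134.   82.2] 0.1 [264.8 272.9 276.4]
scene under/all 1676 [ 0.9 -1.8] [133.9  83. ] 0.0 [234.5 271.2 276. ]
top top 658 [ -3.1 -19.6] [ 43.  128.8] 89.9 [266.8 271.4 275.6]
top under/all 747 [ -3.7 -19.6] [130.   43.2] 0.1 [245.1 271.  275.4]
```

View pics/scene10.png

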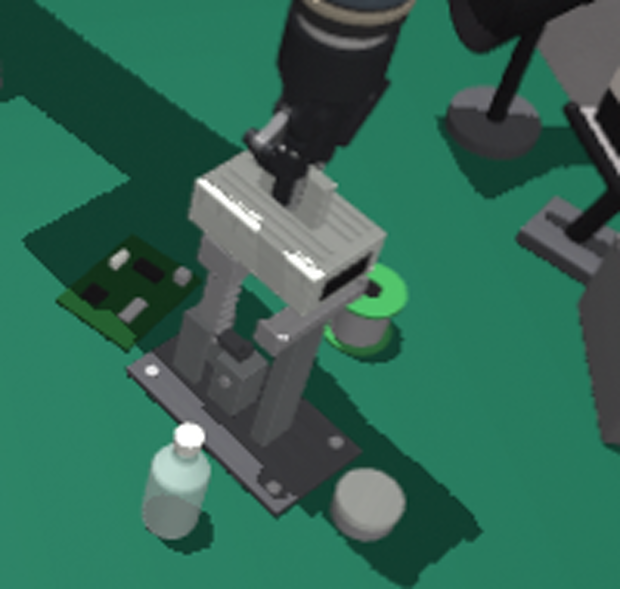

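View pics/top10.png

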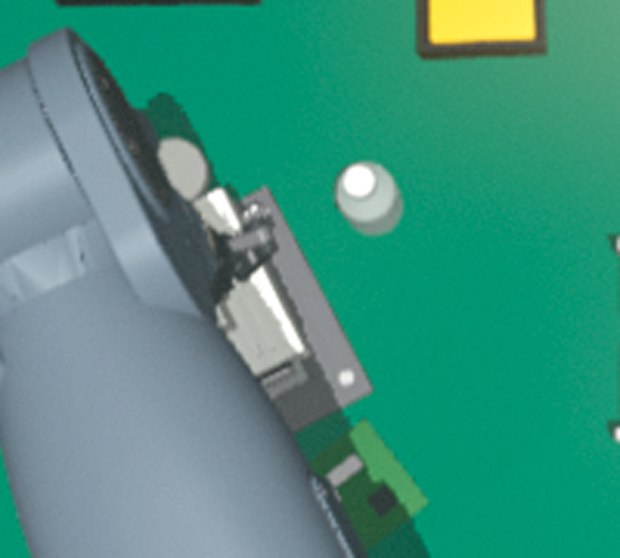

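Scene crop: the module at (285,235) is parallel to the stand. It measures within about 1.5 mm of centre, so I'll shift it 1 mm in x and y and lower it until I feel contact.

```bash
python3 - <<'E'
from h import *
def st(m):
    s=robot.get_state();print(m,round(float(s["clock"]),2),np.round(s["tool_pos"],1),np.round(s["wrist_force"],1),round(float(s["opening"]),1));return s
robot.move_l(stand(1,1,254),v=50);s=st("near")
f0=s["wrist_force"][2]
for z in np.arange(252,242,-1.):
    robot.move_l(stand(1,1,z),v=15);s=st(z)
    if s["wrist_force"][2]-f0>5: break
im=robot.get_image("scene")
cv2.imwrite("pics/scene11.png",cv2.resize(im["pixels"][120:310,340:540,::-1],None,fx=3.1,fy=3.1,interpolation=2))
E
```

```text
near 30.23 [513.6 250.3 254. ] [-0.5 -0.3 -5.2] 11.2
252.0 30.52 [513.7 250.3 252.1] [-0.6 -0.9 -4.5] 11.2
251.0 30.77 [513.6 250.2 251. ] [-0.3 -0.1 -4.5] 11.2
250.0 31.02 [513.6 250.2 249.9] [-0.3 -0.3 -5. ] 11.2
249.0 31.27 [513.6 250.2 248.9] [ 0.6  0.8 -3.9] 11.3
248.0 31.52 [513.6 250.2 247.9] [ 0.7 -0.1 -5.5] 11.5
247.0 31.77 [513.7 250.3 247.4] [-0.7 -0.6  0.1] 11.0
```

View pics/scene11.png

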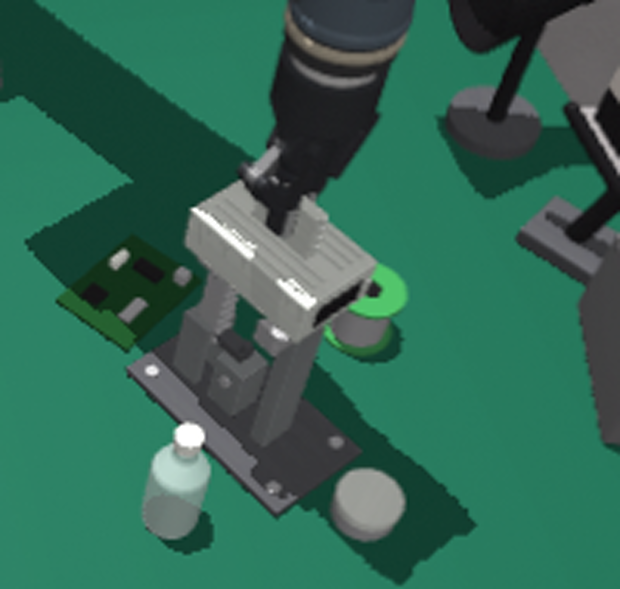

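Contact came at TCP z = 247.4, matching the expected 247.3. The module lies across the head and the rest. Now I'll release it and retreat.

```bash
python3 - <<'E'
from h import *
def st(m):
    s=robot.get_state();print(m,round(float(s["clock"]),2),np.round(s["tool_pos"],1),np.round(s["wrist_force"],1),round(float(s["opening"]),1));return s
robot.set_gripper(50);s=st("open")
p=np.array(s["tool_pos"])
robot.move_l([p[0],p[1],p[2]+90],v=120)
robot.move_pose(stand(-200,0,360),ori(SR,np.pi/2));st("away")
for n in("scene","top"):
    im=robot.get_image(n);P=pts(im);q=(P-S0)@SR
    cv2.imwrite(f"pics/{n}12f.png",im["pixels"][...,::-1])
    c=im["pixels"][120:310,340:540,::-1]
    if n=="scene":cv2.imwrite(f"pics/{n}12.png",cv2.resize(c,None,fx=3.1,fy=3.1,interpolation=2))
    for nm,z0,z1 in(("top",230,248),("tab",270,295)):
        m=(q[...,2]>z0)&(q[...,2]<z1)&(abs(q[...,0])<85)&(abs(q[...,1])<60)
        if m.sum()<5: continue
        r=cv2.minAreaRect(q[m][:,:2].astype(np.float32))
        A=np.c_[q[m][:,:2],np.ones(m.sum())];k=np.linalg.lstsq(A,q[m][:,2],rcond=None)[0]
        print(n,nm,m.sum(),np.round(r[0],1),np.round(r[1],1),round(r[2],1),np.percentile(q[m][:,2],[5,50,95]).round(1),"slope",k[:2].round(3))
E
```

```text
open 32.27 [513.7 250.3 247. ] [ 0.1  0.6 -0. ] 50.0
away 34.0 [336.5 157.3 359.9] [0.2 0.1 0.7] 50.0
scene top 1108 [ 1.5 -0.3] [132.   84.3] 0.2 [233.6 240.1 244.2] slope [-0.009  0.028]
scene tab 193 [ 1.6 -0.3] [60.3 15.5] 1.7 [270.6 282.9 286.7] slope [-0.008  0.547]
top top 1848 [-2.   0.8] [130.   81.6] 0.1 [234.1 238.9 243.3] slope [0.002 0.002]
top tab 180 [-0.7  0.4] [12.9 60.7] 89.5 [274.5 283.4 286.9] slope [0.014 0.222]
```

View pics/scene12.png

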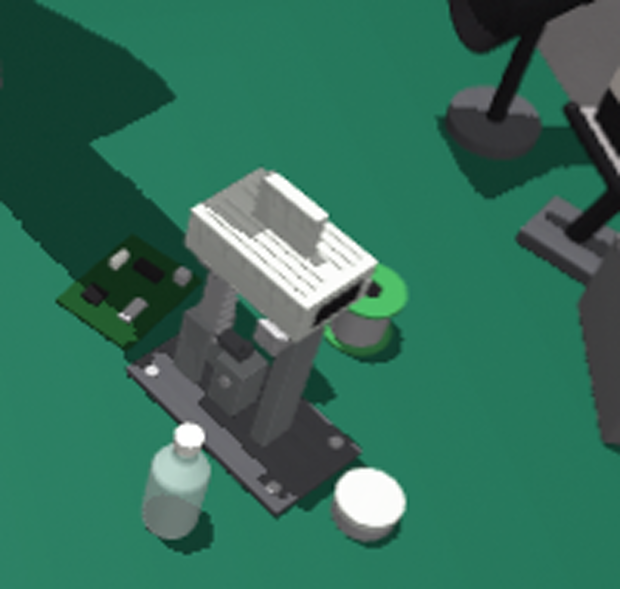

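View pics/top12f.png

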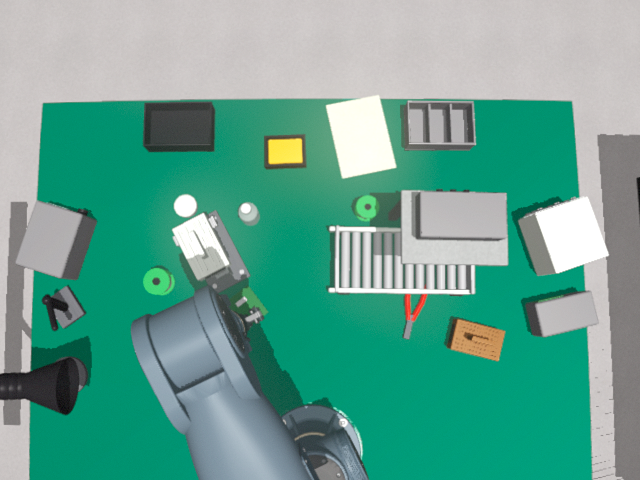

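Module top is at about 239 mm (194 + 45), level, and within 2 mm of the seat. The bystanders sit at the same pixels as in the first picture. Handing in.

```bash
python3 -c "
from rig import robot
print(robot.hand_in()); print(robot.get_state()['clock'])"
```

```text
the job is handed in; nothing more can be done
None
the job is handed in; nothing more can be done
```

The job is finished and handed in, about 34 s into the 61 s allowed.

- **Column:** I lifted it from notch 2 to notch 5 and let go. Both cameras read the released head at about 194 mm, level with the rest.
- **Rolling:** I gripped the grey module's tab at a 45° tilt under the shelf edge and rolled it to the end stop without lifting it. I felt it touch the stop, and after release it measured 107 mm along the track, where touching is 107.
- **Placing:** I regripped the tab from above, carried the module over and lowered it in 1 mm steps until it made contact. I then let go and backed off.

**Last checks:** The module's top is at 239–240 mm (239 expected). It is within about 2 mm of the seat's centre and turned less than 0.01 rad from the stand. The top camera saw it level (slope 0.002). The scene camera showed a sideways slope of 0.028, which I put down to noise and which is still under the 0.05 limit. The two cameras also differ by about 3.5 mm on the module's lengthwise position, much as they did on the fixed rest.

All the bystanders appear at the same pixels as in the first picture. The circuit board was partly hidden by the arm in the last top view, but the scene view showed it in place.

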